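# Hang the work light on the bent lamp rail and slide it round to its place over the board

## Robot

A 6-joint arm with a two-finger parallel gripper is mounted at the origin on the work surface. World frame = base frame: x ahead of the robot, y to its left, z up, the work surface at z = 0. Lengths are in m, angles in rad, forces in N, time in s.
With the tool pointing down it reaches from about 0.425 to 1.125 m from the base axis. Payload 14.9 kg.
Tool frame: the origin (TCP) lies between the finger pads; the fingertips stand 8 mm ahead of it and the grasp point (between the pads) lies 11 mm behind it (tcp_to_tips is the distance from the TCP to the fingertips, in m); z points along the fingers, y is the direction in which the jaws open and shut (so a half turn about z gives the same grasp; the last joint's range is limited). The gripper opens to 91 mm and grips with 3 to 60 N. Pads are 32 mm wide; open, the fingers measure 118 mm over their backs; the gripper's body (76 mm by 178 mm) begins 60 mm behind the grasp point.
Start: joints at [1.303, 0.379, 1.734, -0, 1.028, -0.033], TCP at [0.163, 0.681, 0.183] pointing down, gripper open.
Joint ranges: [-2.77, 2.77], [-0.74, 2.19], [0, 2.66], [-1.06, 4.2], [0.31, 2.87], [-3.08, 3.08]. Speed limits (rad/s): [1.89, 1.89, 2.39, 3.14, 3.14, 3.14].

## Interface

Orientations are given as a unit quaternion [w, x, y, z].
In Python, from rig import * gives the robot as it stands.
- The arm moves only by the tool arm_command, never from a script. Its argument "steps" is text: rows parted by semicolons, each of 5 numbers parted by spaces: the opening in per cent of the stroke, from 0 (shut) to 100 (fully open), then the shift along the tool's x, y, z in cm, then the turn about the tool's z in degrees. A call has 1 to 20 rows; each row shifts and turns the commanded pose from where the row before left it, along the tool's axes as they then stand; what a row does not reach is not made up. A row lasts 1/10 s, in which the tool goes at most 50 mm and 8.59 degrees, less where a joint would pass 70% of its speed; a pose out of reach is approached as far as the arm can. A call with a gripper value outside its range is refused whole. The fingers move at their own pace and stop on an object; the grip force is fixed at half the most. Time passes only in rows, so rows that do not move let the fingers close. It gives the time, the measured TCP pose, the force and the opening at its end, in the units of the state.
- state(): the state, without advancing time (a new reading comes with each control period).
- get_image(name): name is "scene" or "top"; returns (picture, depth): 400x640x3 uint8, red, green, blue; 400x640 float32, m along the optical axis (not along the pixel's ray), 0 where there is no reading.
- camera_params(name): a dict with "K" (3x3 intrinsics, pixels), "R" (3x3) and "t" (3): a world point X has camera coordinates R X + t. Camera axes: x right, y down, z forward; pixel columns grow to the right and rows downward; lengths in m; the calibration is good to about 2 mm. A picture is of the moment at which its call begins. camera_params takes no time and is no camera call.
- finish_job(): hands the job in, once; it reports no verdict.
The state is a dict: "t": time; "q": joint angles; "qvel": joint speeds; "effort": joint torques, N m; "tool_pos": TCP position; "tool_rot": TCP orientation; "contact_force": force on the tool from outside, world axes, zero at the start; "wrist_torque": the same for the moment, N m; "opening": finger opening in m.
Only numpy, scipy, OpenCV 4.12 (cv2) and the standard library are available. Lean on these libraries where they do the work, as an engineer would, in place of code of your own. Each camera call takes 0.05 s, during which the arm holds its last target.

## Task

Light up the circuit board in the holder: hang the square LED work light by its loop on the near end of the bent lamp rail and, before letting go of it, tug it gently downwards there to make sure it is held. Then let go, and slide it along the rail, round the bend, until it is up against the stop collar over the board, and leave it hanging there at rest. Leave everything else on the bench where it is.

Things in the scene. Friction and masses are not known exactly. Their poses are not given: they have to be found in the camera images.
- lamp: Square LED work light standing upright on the bench, 150 mm tall, 220 to 350 g: rubber foot 52 x 52 mm (to 14 mm up), white column 44 x 44 mm (to 80 mm), grey cap 48 x 48 mm (to 104 mm), and on the cap a rigid grey hanging loop (to 150 mm). Origin: centre of its underside, z up; the loop's opening runs through along its x. Either way round is as good.
- lamp_loop (a point): Top of the loop's opening, where the rod bears: 142 mm above the light's underside, axes as the light's. The opening is 30 mm wide (y), from 104 mm up to 138 mm at the sides and 142 mm in the middle: a shallow V that centres itself on the rod. The loop is 24 mm long along x.
- lamp_grip (a point): Middle of the loop, 124 mm above the light's underside. The loop's flat outer sides are flush with the cap's: light and loop can be gripped across y, 48 mm wide, anywhere from 80 to 145 mm up, the fingers clear of the opening.
- stand: Stand of the lamp rail: steel foot plate 100 x 90 x 12 mm fixed to the bench, and a post. Origin: plate's underside, on the post's axis; z up. The rail is one 8 mm round dark rod, held only by the post; axis in this frame, mm: up at (0, 0), bent over to run level at z = 290 along -y (cross run, x = 0) to y = -180, a level 50 mm radius bend towards -x, then along -x at y = -230 (near run).
- rail_near (a point): On the rod's axis, middle of the near run, where the light is to hang; axes as the stand's, +x leads from the tip to the bend. The level near run reaches 31 mm either way. The rail is springy: here it sinks 1 mm for each 1.3 N (about 2 mm under the light alone). A gentle tug is 5 to 12 N besides the light's weight.
- rail_tip (a point): Centre of the rod's rounded free end (radius 4 mm), at (-130, -230, 301) mm in the stand's frame, 49 mm along -x from rail_near (-81, -230, 290) and 11 mm higher: the last 18 mm slope up to it. The loop is threaded over the tip along the stand's +x.
- rail_bend (a point): Centre of the level bend between the near run and the cross run, at the rod's height; the rod's axis passes 50 mm from it, on its -y side where the near run ends, round to its +x side where the cross run begins. Axes as the stand's.
- rail_stop (a point): On the rod's axis at the face of the stop collar (steel ring 20 mm across, 12 mm long, black thumbscrew on top, fixed on the cross run, at (0, -105, 290) mm in the stand's frame). The face looks along the stand's -y, whence the light comes. With the loop against it, the loop's middle is 12 mm from this point along -y.
- holder: Circuit-board holder with a green board, fixed to the bench below the rail's stop, 130 x 90 mm, 64 mm high; origin: centre of its underside. The hanging light's foot is about 85 mm above it.
- bottle: Bystander: clear water bottle, 62 mm across, 190 mm tall, standing, no loop on it. Origin: centre of its underside.
- mug: Bystander: white mug, 80 mm across, 90 mm tall, standing. Origin: centre of its underside.
- meter: Bystander: handheld multimeter lying on its back, 180 x 86 x 51 mm. Origin: centre of its underside.
- tape: Bystander: roll of tape lying flat, 90 mm across, 24 mm tall. Origin: centre of its underside.
- screwdriver: Bystander: screwdriver lying down, 190 mm long. Origin: centre of its underside.
- pliers: Bystander: pliers lying flat, 170 mm long. Origin: centre of its underside.
- tray: Bystander: grey parts tray with compartments, 130 x 150 x 45 mm. Origin: centre of its underside.

How it is judged:
On the way, in this order (a step that is already met when the one before it is completed fails the run):
1. the light's loop is threaded on the rail's near run, the light still held (x of lamp_loop in the frame of rail_near between -0.028 and 0.045 m and y of lamp_loop in the frame of rail_near between -0.014 and 0.014 m and z of lamp_loop in the frame of rail_near between 0 and 0.038 m and contact force between the fingers and lamp above 1 N), for 0.1 s.
2. still held, the light is tugged down on the near run: it bears on the rail with at least 7 N (all of step 1 and contact force between lamp and stand above 7 N), for 0.15 s.
3. the light is let go and hangs on the near run by itself (x of lamp_loop in the frame of rail_near between -0.028 and 0.045 m and y of lamp_loop in the frame of rail_near between -0.014 and 0.014 m and z of lamp_loop in the frame of rail_near between 0 and 0.038 m and contact force between the fingers and lamp below 0.1 N and contact force between lamp and stand above 1 N), for 0.2 s.
At the end, for the whole second after the job is handed in: The light hangs from the rail by its loop, within 12 degrees of upright and at rest (below 0.05 m/s and 0.6 rad/s), up against the stop collar: the middle of its loop at most 22 mm from the collar's face (12 mm when touching) and within 12 mm of the rod sideways (y of lamp_loop in the frame of rail_stop between -0.022 and 0 m and x of lamp_loop in the frame of rail_stop between -0.012 and 0.012 m and z of lamp_loop in the frame of rail_stop between -0.002 and 0.012 m and contact force between lamp and stand above 1 N and angle between lamp's own z axis and vertical below 0.2 rad and linear speed of lamp below 0.05 m/s and angular speed of lamp below 0.6 rad/s).
It fails at once if the light is pulled down or dropped on the near run so hard that it bears on the rail with more than 25 N (x of lamp_loop in the frame of rail_near between -0.028 and 0.045 m and y of lamp_loop in the frame of rail_near between -0.014 and 0.014 m and z of lamp_loop in the frame of rail_near between 0 and 0.038 m and contact force between lamp and stand above 25 N).
It fails at once if the light is tipped over (more than 45 degrees) (angle between lamp's own z axis and vertical above 0.79 rad).
It fails at once if another thing on the bench is moved by more than 20 mm (distance of any of bottle, mug, meter, tape, screwdriver, pliers, tray from where it was at the start of the episode above 0.02 m).
It also fails if it takes over 61 s, if anything falls off the work surface, if the arm or the gripper's body presses on something with over 40 N, if the wrist force passes 120 N, or if a joint passes its speed limit or range.

## Working session

There is one attempt and no reset: what is moved stays moved. The work goes in short steps, Python scripts to look and compute and a tool call to move; the robot and the scene stay as the last step left them, time stands still between calls to the robot, and variables do not carry over. Pictures are saved under pics/ and viewed, and the job is handed in when it is done.

Besides the shell and the picture viewer there is one more tool, called as name(argument=value, ...) on one line, values as JSON. arm_command: Moves the arm, as the interface text tells. Its arguments: {"type":"object","properties":{"steps":{"type":"string"}},"required":["steps"]}

```bash
ls; mkdir -p pics; python3 - <<'E'
from rig import *
import cv2,numpy as np
for n in("scene","top"):
    p,d=get_image(n); cv2.imwrite(f"pics/{n}0.png",p[:,:,::-1]); np.save(f"pics/{n}0d.npy",d)
    c=camera_params(n); print(n,c["K"],c["R"],c["t"], -c["R"].T@c["t"])
s=state(); print(s["t"],s["tool_pos"],s["tool_rot"],s["opening"],s["contact_force"])
E
```

```text
pics
scene [[470.79856049   0.         320.97458772]
 [  0.         470.79856049 200.64231006]
 [  0.           0.           1.        ]] [[-0.72311881  0.69061594 -0.01219866]
 [ 0.39012478  0.39378402 -0.83230812]
 [-0.57000162 -0.60661665 -0.55417902]] [ 0.40498414 -0.06458135  2.05771328] [1.49094634 0.99398575 1.09153022]
top [[447.09076369   0.         316.81223445]
 [  0.         447.09076369 193.18681819]
 [  0.           0.           1.        ]] [[-0.00913084 -0.99993968  0.00610489]
 [-0.98721274  0.00804263 -0.15920528]
 [ 0.15914657 -0.0074805  -0.98722663]] [-0.00315642  0.55672155  1.33609697] [0.33693853 0.00236094 1.40768278]
0.1 [0.16274719 0.68041991 0.18206474] [-9.22016453e-05  1.17135791e-01  9.93115786e-01 -4.82319480e-04] 0.09110708736267624 [0.94770919 1.08487799 0.43943138]
```

View pics/scene0.png

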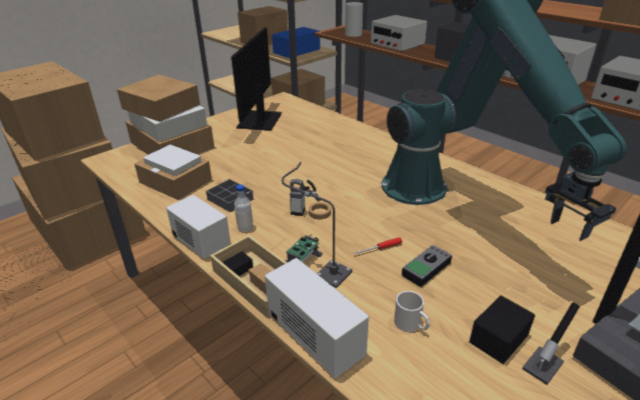

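View pics/top0.png

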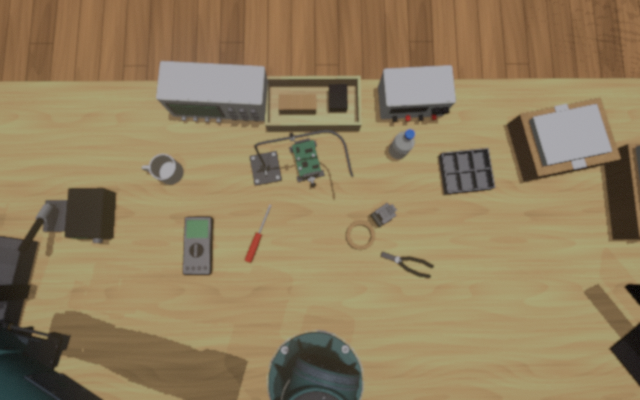

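The top view shows the stand plate at about (265,168), with the rail running right to a tip near (351,175). The lamp is at (382,215), beside the tape at (360,235). In the scene view the lamp is at (297,200) and the tip at (300,163). I'll zoom in next.

```bash
cat > h.py <<'E'
from rig import *
import cv2,numpy as np
def ray(n,u,v):
    c=camera_params(n); d=c["R"].T@np.linalg.solve(c["K"],[u,v,1.]); return -c["R"].T@c["t"],d
def onz(n,u,v,z):
    o,d=ray(n,u,v); return o+d*(z-o[2])/d[2]
def proj(n,X):
    c=camera_params(n); p=c["K"]@(c["R"]@np.asarray(X,float)+c["t"]); return p[:2]/p[2]
def crop(p,u0,v0,w,h,s,name):
    cv2.imwrite(name,cv2.resize(p[v0:v0+h,u0:u0+w],None,fx=s,fy=s,interpolation=cv2.INTER_CUBIC))
def pts(n,d):
    c=camera_params(n); v,u=np.mgrid[:400,:640]; P=np.stack([u,v,np.ones_like(u)],-1)@np.linalg.inv(c["K"]).T*d[...,None]
    return (P-c["t"])@c["R"]
E
python3 - <<'E'
from h import *
p=cv2.imread("pics/top0.png"); crop(p,240,115,160,120,5,"pics/topc.png")
p=cv2.imread("pics/scene0.png"); crop(p,260,150,120,140,4,"pics/scenec.png")
E
```

```text
(no output)
```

View pics/topc.png

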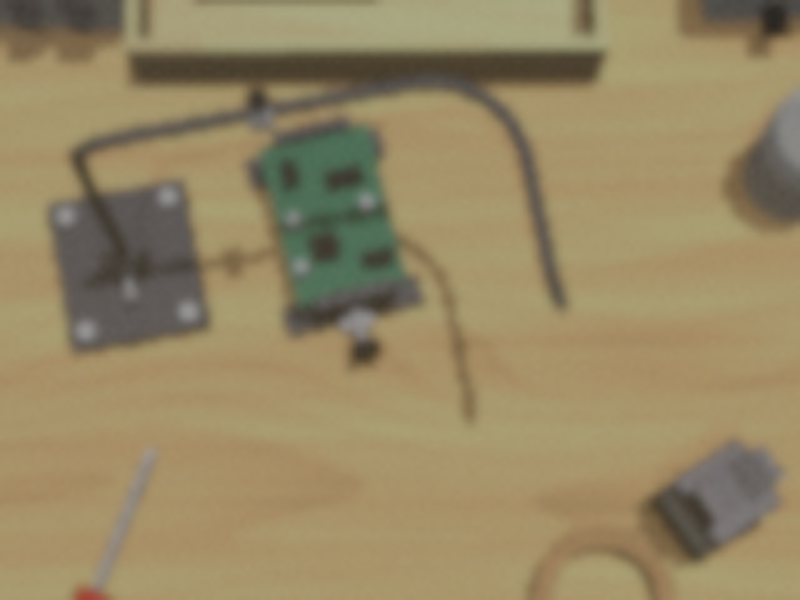

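View pics/scenec.png

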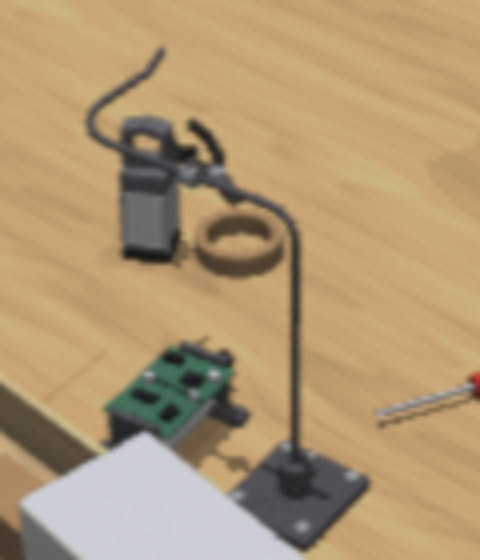

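```bash
python3 - <<'E'
from h import *
np.set_printoptions(precision=4,suppress=True)
d=np.load("pics/top0d.npy"); P=pts("top",d)
# rail
m=np.zeros((400,640),bool); m[120:185,245:365]=True
m&=(P[...,2]>.25)&(P[...,2]<.34)&(d>0)
Q=P[m]; print("rail px",len(Q))
v,u=np.nonzero(m)
for a in range(248,360,4):
    k=(u>=a)&(u<a+4)
    if k.any(): print(a,v[k].min(),v[k].max(),np.median(Q[k],0))
# plate
m=(P[...,2]>.006)&(P[...,2]<.02); m[:150]=False;m[190:]=False;m[:,:246]=False;m[:,286:]=False
print("plate",m.sum(),P[m].mean(0), cv2.minAreaRect((P[m][:,:2]*1000).astype(np.float32)))
# lamp
m=np.zeros((400,640),bool); m[195:232,362:405]=True
for lo,hi in((.09,.12),(.12,.16),(.01,.09),(.03,.17)):
    k=m&(P[...,2]>lo)&(P[...,2]<hi); q=P[k]; print(lo,hi,k.sum(),q.mean(0),q[:,2].max(),cv2.minAreaRect((q[:,:2]*1000).astype(np.float32)))
np.save("pics/P.npy",P)
E
```

```text
rail px 439
252 144 149 [0.6433 0.1558 0.2783]
256 142 150 [0.6449 0.147  0.2877]
260 141 144 [0.6485 0.1339 0.2914]
264 141 143 [0.6506 0.1248 0.2936]
268 140 143 [0.6531 0.1155 0.2919]
272 139 142 [0.6536 0.1032 0.2927]
276 138 141 [0.6561 0.0928 0.292 ]
280 138 140 [0.6582 0.0836 0.2936]
284 137 140 [0.6603 0.0732 0.2939]
288 133 141 [0.6601 0.061  0.3061]
292 133 140 [0.6629 0.0538 0.2953]
296 135 137 [0.6664 0.0423 0.2931]
300 134 137 [0.6679 0.0333 0.2919]
304 133 136 [0.6692 0.0205 0.2922]
308 132 135 [0.6717 0.0101 0.2922]
312 132 134 [0.6744 0.001  0.292 ]
316 131 134 [ 0.6753 -0.0081  0.2932]
320 130 133 [ 0.6767 -0.021   0.2927]
324 130 132 [ 0.679  -0.0301  0.2923]
328 130 133 [ 0.6767 -0.0391  0.292 ]
332 131 135 [ 0.6727 -0.0507  0.2916]
336 133 138 [ 0.6669 -0.0608  0.2927]
340 136 146 [ 0.6549 -0.0722  0.2917]
344 141 165 [ 0.6235 -0.0815  0.2916]
348 156 176 [ 0.5816 -0.0888  0.2937]
352 173 176 [ 0.5618 -0.0951  0.3034]
plate 751 [0.6427 0.1557 0.012 ] ((640.9071655273438, 155.3449249267578), (128.22032165527344, 125.03317260742188), 0.1744493693113327)
0.09 0.12 152 [ 0.4833 -0.2042  0.1034] 0.11907923633661333 ((484.5340270996094, -206.7833251953125), (50.24839782714844, 47.90169906616211), 32.97360610961914)
0.12 0.16 154 [ 0.4849 -0.2053  0.1462] 0.1541915182347228 ((486.385498046875, -207.51556396484375), (23.51483154296875, 49.666603088378906), 32.85689163208008)
0.01 0.09 148 [ 0.466  -0.1781  0.032 ] 0.08829244406288422 ((475.4111328125, -189.7865753173828), (49.940040588378906, 86.00074005126953), 33.376590728759766)
0.03 0.17 353 [ 0.4827 -0.2028  0.1159] 0.1541915182347228 ((485.3600158691406, -207.86134338378906), (50.256103515625, 50.0975341796875), 33.803367614746094)
```

```bash
python3 - <<'E'
from h import *
np.set_printoptions(precision=4,suppress=True)
P=np.load("pics/P.npy"); Z=P[...,2]
m=np.zeros((400,640),bool); m[120:185,245:365]=True; m&=(Z>.284)&(Z<.30)
Q=P[m]
c=Q[(Q[:,1]<.13)&(Q[:,1]>-.025)]; c=c[abs(c[:,1]-.06)>.02]
def fit(q):
    o=q[:,:2].mean(0); w=np.linalg.svd(q[:,:2]-o)[2][0]; return o,w,np.std((q[:,:2]-o)@[-w[1],w[0]])
o1,w1,s1=fit(c); n=Q[(Q[:,0]<.633)&(Q[:,0]>.583)]; o2,w2,s2=fit(n)
if w1[1]<0:w1=-w1
if w2[0]<0:w2=-w2
print("cross",o1,w1,np.degrees(np.arctan2(*w1[::-1]))-90,s1,c[:,2].mean()); print("near",o2,w2,np.degrees(np.arctan2(*w2[::-1])),s2,n[:,2].mean())
yaw=np.radians(((np.degrees(np.arctan2(*w1[::-1]))-90)+np.degrees(np.arctan2(*w2[::-1])))/2)
ex=np.array([np.cos(yaw),np.sin(yaw)]);ey=np.array([-ex[1],ex[0]])
x0=o1@ex; y0=o2@ey+.230; O=x0*ex+y0*ey
print("yaw",np.degrees(yaw),"origin",O)
W=lambda x,y:O+x*ex+y*ey
T=Q2=P[(Z>.27)&(Z<.32)&m|((Z>.29)&(Z<.32)&(P[...,1]<-.085)&(P[...,0]<.6)&(P[...,0]>.5))]
e=((T[:,:2]-O)@ex); print("tip extent x",e.min())
for nm,x,y,z in(("origin",0,0,.012),("tip",-.130,-.230,.301),("near",-.081,-.230,.29),("stop",0,-.105,.29),("bendend",0,-.18,.29),("bendst",-.05,-.23,.29)):
    w=W(x,y); print(nm,w,"top",proj("top",[*w,z]),"scene",proj("scene",[*w,z]))
L=np.array([.486,-.2072]);a=np.radians(33); lx=np.array([np.cos(a),np.sin(a)]);ly=np.array([-lx[1],lx[0]])
t=cv2.imread("pics/top0.png");s=cv2.imread("pics/scene0.png")
for n,im in(("top",t),("scene",s)):
    im2=cv2.resize(im,None,fx=5,fy=5,interpolation=cv2.INTER_CUBIC)
    f=lambda X:tuple(int(round(v*5+2)) for v in proj(n,X))
    for h,r in((0,.026),(.104,.024)):
        q=[f([*(L+sx*r*lx+sy*r*ly),h]) for sx,sy in((1,1),(1,-1),(-1,-1),(-1,1))]
        cv2.polylines(im2,[np.array(q)],True,(0,0,255),1)
    q=[f([*(L+sx*.012*lx+sy*.024*ly),.15]) for sx,sy in((1,1),(1,-1),(-1,-1),(-1,1))]; cv2.polylines(im2,[np.array(q)],True,(255,0,0),1)
    for x,y,z in((-.13,-.23,.301),(-.112,-.23,.29),(-.081,-.23,.29),(-.05,-.23,.29),(0,-.18,.29),(0,-.105,.29),(0,-.05,.29),(0,0,.012)):
        cv2.circle(im2,f([*W(x,y),z]),3,(0,255,255),-1)
    u,v=(245*5,120*5) if n=="top" else (265*5,155*5)
    cv2.imwrite(f"pics/chk_{n}.png",im2[v:v+600,u:u+800])
E
```

```text
cross [0.665  0.0495] [-0.1805  0.9836] 10.400967715993161 0.0023450973216986057 0.29241748580672167
near [ 0.6074 -0.0842] [0.9802 0.1981] 11.42699346854814 0.0022885872728573126 0.2923476937185199
yaw 10.91398059227065 origin [0.6442 0.1571]
tip extent x -0.13237043822187136
origin [0.6442 0.1571] top [264.7274 168.1335] scene [335.0573 271.362 ]
tip [ 0.5601 -0.0933] top [351.229  175.4091] scene [301.2668 162.085 ]
near [ 0.6082 -0.0841] top [346.8629 157.8956] scene [292.6291 170.7205]
stop [0.6641 0.054 ] top [293.0203 137.2176] scene [307.8389 192.5285]
bendend [ 0.6783 -0.0196] top [321.4618 131.7118] scene [289.2495 185.4681]
bendst [ 0.6386 -0.0782] top [344.3521 146.3988] scene [286.9045 174.5507]
```

View pics/chk_top.png

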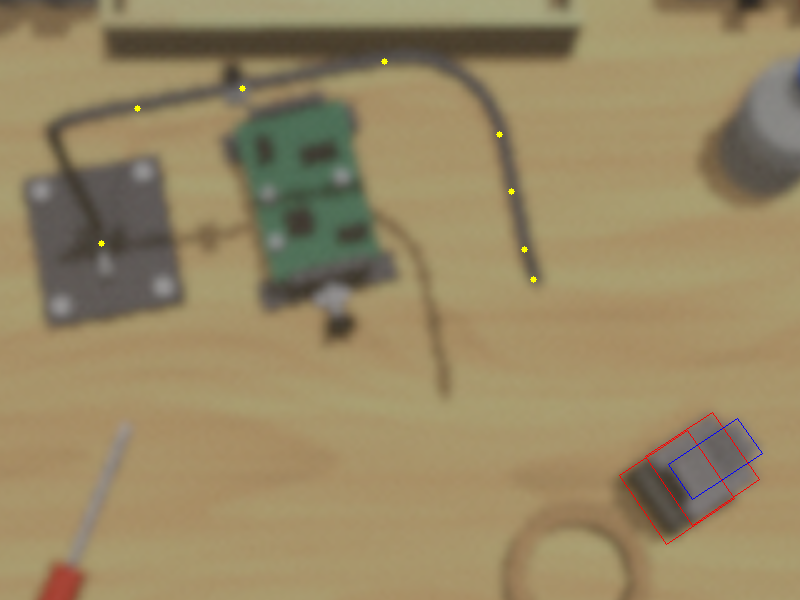

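View pics/chk_scene.png

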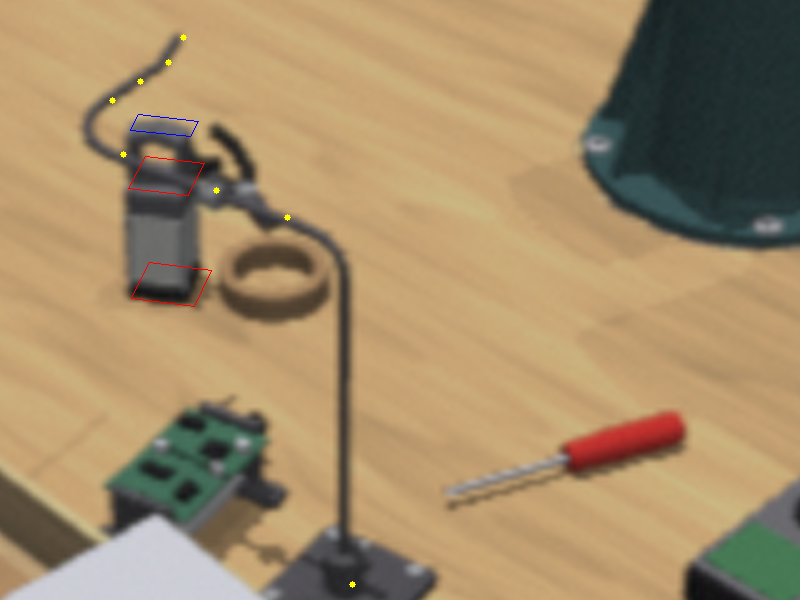

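arm_command(steps="100 0 0 -4 0;100 0 0 -4 0;100 0 0 -4 0;100 0 0 -4 0;100 0 0 -4 0;100 -3 -2.5 0 0;100 -3 -2.5 0 0;100 -3 -2.5 0 0;100 -3 -2.5 0 0;100 -3 -2.5 0 0;100 -3 -2.5 0 0;100 -3 -2.5 0 0;100 -3 -2.5 0 0;100 -3 -2.5 0 0;100 -3 -2.5 0 0;100 -3 -2.5 0 0;100 -3 -2.5 0 0;100 0 0 0 0")

```text
t: 1.9
tool_pos: [0.4449, 0.3024, 0.3824]
tool_rot: [0.0, 0.119, 0.993, -0.0]
contact_force: [-0.9, 0.4, 0.1]
opening: 0.091
```

arm_command(steps="100 -1.23 -3.73 0 0;100 -1.23 -3.73 0 0;100 -1.23 -3.73 0 0;100 -1.23 -3.73 0 0;100 -1.23 -3.73 0 0;100 -1.23 -3.73 0 0;100 -1.23 -3.73 0 0;100 -1.23 -3.73 0 0;100 -1.23 -3.73 0 0;100 -1.23 -3.73 0 0;100 -1.23 -3.73 0 0;100 -1.23 -3.73 0 0;100 -1.23 -3.73 0 0;100 0 0 0 0")

```text
t: 3.3
tool_pos: [0.486, -0.2063, 0.3821]
tool_rot: [-0.0, 0.118, 0.993, -0.0]
contact_force: [-0.4, 0.3, 0.3]
opening: 0.0908
```

arm_command(steps="100 0 0 0 8.35;100 0 0 0 8.35;100 0 0 0 8.35;100 0 0 0 8.35;100 0 0 0 8.35;100 0 0 0 8.35;100 0 0 0 8.35;100 0 0 0 8.35;100 0 0 0 8.35;100 0 0 0 8.35;100 0 0 0 8.35;100 0 0 0 8.35;100 0 0 0 8.35;100 0 0 0 8.35;100 0 0 0 8.35;100 0 0 0 8.35;100 0 0 0 0;100 0 0 0 0")

```text
t: 5.1
tool_pos: [0.4859, -0.2028, 0.3825]
tool_rot: [-0.0, 0.958, 0.286, -0.0]
contact_force: [0.7, 0.9, 0.1]
opening: 0.0914
```

```bash
python3 - <<'E'
from h import *
for n in("scene","top"):
    p,d=get_image(n); p=p[:,:,::-1]
    if n=="top": crop(p,300,120,160,120,5,"pics/top1.png")
    else: crop(p,240,100,160,120,5,"pics/scene1.png")
s=state(); w,x,y,z=s["tool_rot"]; print(s["tool_pos"],s["tool_rot"],"yangle",2*np.degrees(np.arctan2(y,x))-90,s["q"])
E
```

```text
[ 0.48593765 -0.20312111  0.38257165] [-4.30715334e-05  9.58412398e-01  2.85386882e-01 -3.28669003e-05] yangle -56.8360483625159 [-4.40190541e-01 -9.18017943e-02  1.90291894e+00  2.10012463e-05
  1.33058192e+00  5.51780639e-01]
```

View pics/scene1.png

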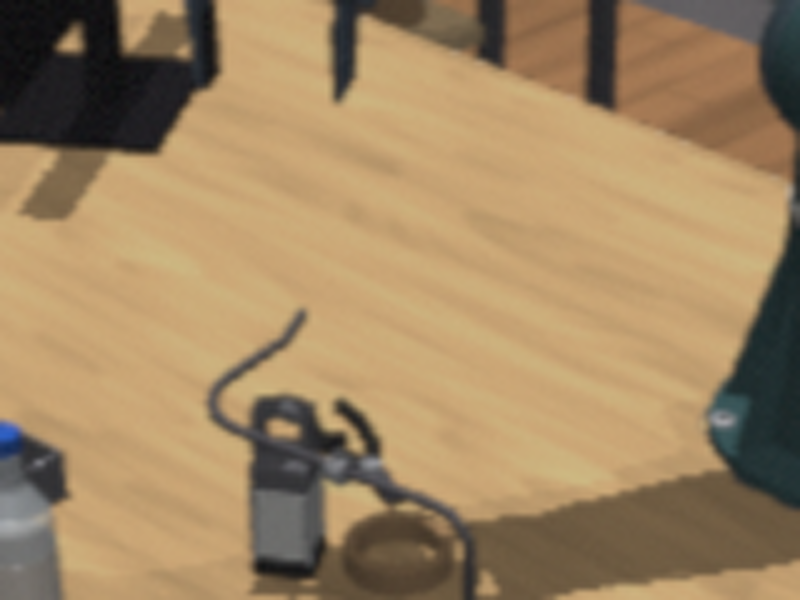

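arm_command(steps="100 -0.23 0.35 3.5 0;100 0 0 3.5 0;100 0 0 3.5 0;100 0 0 3.5 0;100 0 0 3.5 0;100 0 0 3.5 0;100 0 0 0 0;100 0 0 0 0")

```text
t: 6.0
tool_pos: [0.486, -0.2077, 0.1733]
tool_rot: [-0.0, 0.959, 0.284, -0.0]
contact_force: [0.4, -0.3, 1.2]
opening: 0.0915
```

```bash
python3 - <<'E'
from h import *
for n in("scene","top"):
    p,d=get_image(n); p=p[:,:,::-1]
    if n=="top": crop(p,320,140,120,100,6,"pics/top2.png")
    else: crop(p,240,130,120,90,6,"pics/scene2.png")
E
```

```text
(no output)
```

View pics/scene2.png

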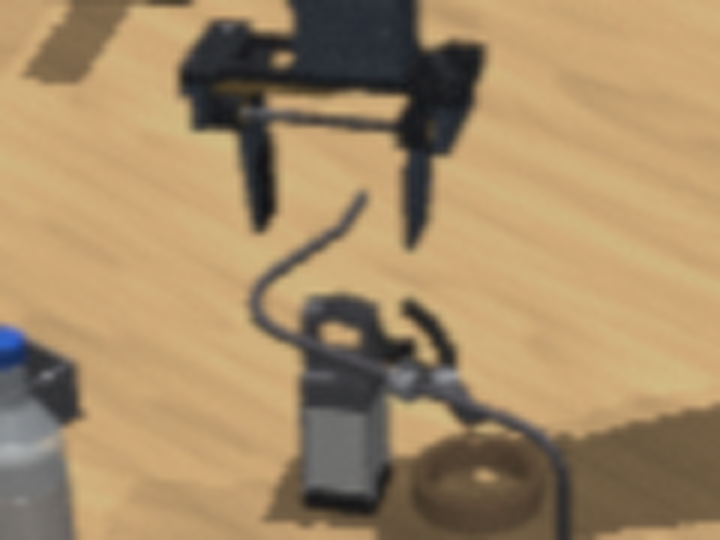

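View pics/top2.png

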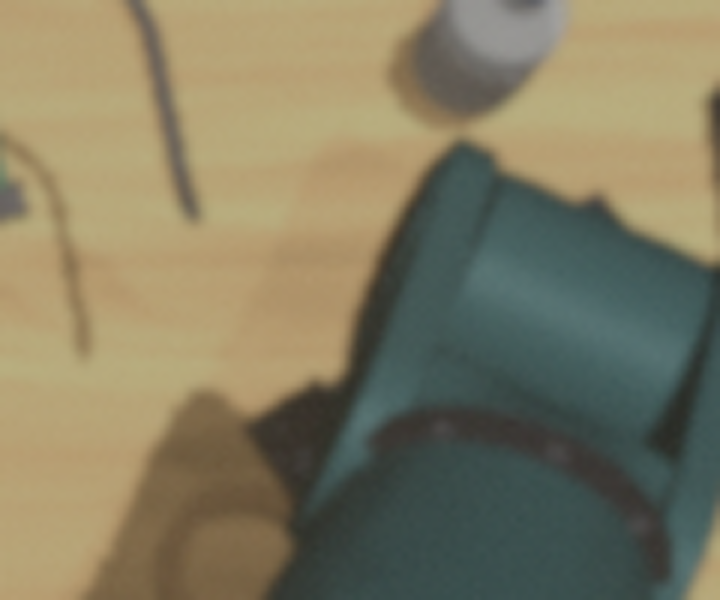

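The scene view shows the fingertips at (262,230) and (412,245) in the crop, straddling the loop at (342,300), so the gripper is well centred. I'll go down and grip.

arm_command(steps="100 0 0 2 0;100 0 0 2 0;100 0 0 2 0;100 0 0 0 0;0 0 0 0 0;0 0 0 0 0;0 0 0 0 0;0 0 0 0 0;0 0 0 0 0;0 0 0 0 0;0 0 0 0 0;0 0 0 0 0")

```text
t: 7.3
tool_pos: [0.4861, -0.2079, 0.1128]
tool_rot: [0.0, 0.959, 0.284, 0.0]
contact_force: [1.4, -1.6, 3.5]
opening: 0.0468
```

arm_command(steps="0 0 0 -1 0;0 0 0 -2 0;0 0 0 -2.5 0;0 0 0 -3 0;0 0 0 -3 0;0 0 0 -3 0;0 0 0 -2 0;0 0 0 -1 0;0 0 0 0 4;0 0 0 0 5;0 0 0 0 5;0 0 0 0 5;0 0 0 0 3.3;0 0 0 0 0;0 0 0 0 0")

```text
t: 8.8
tool_pos: [0.4855, -0.2075, 0.2872]
tool_rot: [-0.0, 0.996, 0.094, -0.0]
contact_force: [0.6, -0.1, -2.6]
opening: 0.0472
```

```bash
cat > st.py <<'E'
from h import *
s=state(); w,x,y,z=s["tool_rot"]; a=2*np.arctan2(y,x)-np.pi/2
yv=np.array([np.cos(a),np.sin(a)]); xv=np.array([-yv[1],yv[0]])
yaw=np.radians(10.91);ex=np.array([np.cos(yaw),np.sin(yaw)]);ey=np.array([-ex[1],ex[0]]);O=np.array([.6442,.1571])
p=np.array(s["tool_pos"]); q=p[:2]-O
print("t",s["t"],"tcp",p.round(4),"xang",round(np.degrees(a)+90,2),"stand xy mm",(1000*np.array([q@ex,q@ey])).round(1),"F",np.round(s["contact_force"],2),"open",round(s["opening"],4),"rot",np.round(s["tool_rot"],4))
def go(x,y):
    d=O+x*ex+y*ey-p[:2]; print("to",x,y,"tool cm",(100*np.array([d@xv,d@yv])).round(2))
E
python3 - <<'E'
from st import *
go(-.175,-.230)
E
```

```text
t 8.8 tcp [ 0.4855 -0.2075  0.2872] xang 10.75 stand xy mm [-224.8 -328. ] F [ 0.58 -0.13 -2.62] open 0.0472 rot [-3.000e-04  9.956e-01  9.370e-02 -4.000e-04]
to -0.175 -0.23 tool cm [ 4.96 -9.81]
```

Lifted, with about 2.6 N hanging on the gripper. Next I'll line up in front of the tip and look.

arm_command(steps="0 0.6 -1.2 0 0;0 1.2 -2.4 0 0;0 1.4 -2.8 0 0;0 1.2 -2.4 0 0;0 0.5 -1 0 0;0 0 0 0 0;0 0 0 0 0;0 0 0 0 0")

```text
t: 9.6
tool_pos: [0.5157, -0.103, 0.2876]
tool_rot: [0.0, 0.996, 0.093, -0.0]
contact_force: [0.5, 0.2, -2.4]
opening: 0.0468
```

```bash
python3 - <<'E'
from st import *
for n in("scene","top"):
    p,d=get_image(n); p=p[:,:,::-1]; np.save(f"pics/{n}3d.npy",d)
    cv2.imwrite(f"pics/{n}3f.png",p)
    if n=="top": crop(p,300,120,100,90,7,"pics/top3.png")
    else: crop(p,250,110,100,90,7,"pics/scene3.png")
E
```

```text
t 9.6 tcp [ 0.5157 -0.103   0.2876] xang 10.62 stand xy mm [-175.4 -231.1] F [ 0.47  0.23 -2.35] open 0.0468 rot [ 1.000e-04  9.957e-01  9.260e-02 -1.000e-04]
```

View pics/scene3.png

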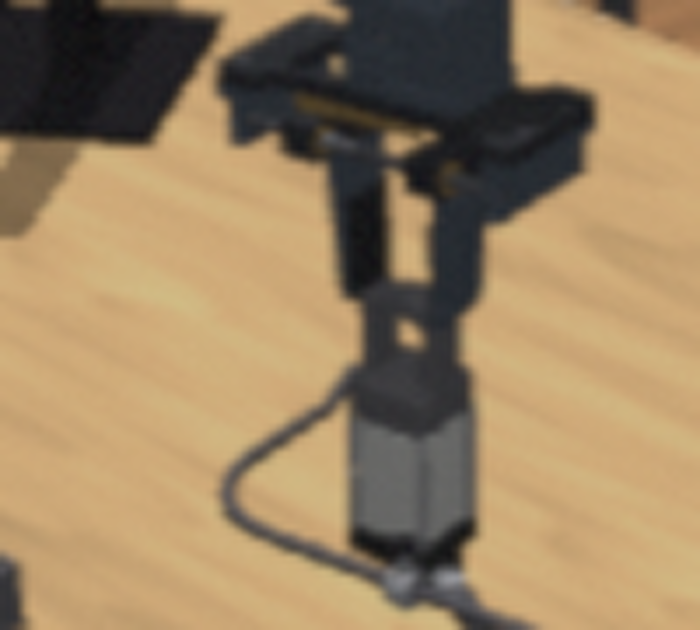

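View pics/top3.png

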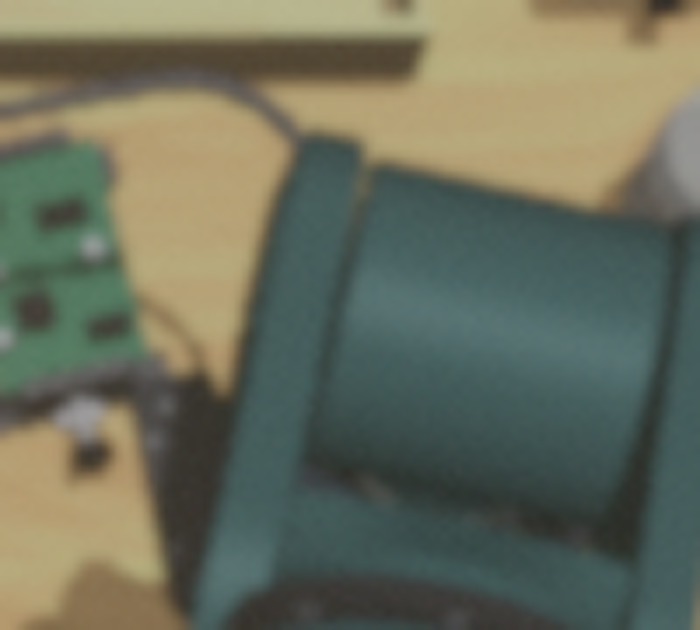

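```bash
python3 - <<'E'
from st import *
im=cv2.imread("pics/scene3f.png"); im=cv2.resize(im,None,fx=7,fy=7,interpolation=cv2.INTER_CUBIC)
f=lambda X:tuple(int(round(v*7+3)) for v in proj("scene",X))
u=p[2]-.113
def P3(a,b,h): return [*(p[:2]+a*xv+b*yv),u+h]
for a in(-.012,.012):
    cv2.polylines(im,[np.array([f(P3(a,b,h)) for b,h in((-.015,.104),(.015,.104),(.015,.138),(0,.142),(-.015,.138))])],True,(0,0,255),1)
    cv2.polylines(im,[np.array([f(P3(a,b,h)) for b,h in((-.024,.104),(.024,.104),(.024,.15),(-.024,.15))])],True,(255,0,0),1)
cv2.polylines(im,[np.array([f(P3(a,b,0)) for a,b in((-.026,-.026),(.026,-.026),(.026,.026),(-.026,.026))])],True,(0,255,0),1)
W=lambda x,y,z:[*(O+x*ex+y*ey),z]
for X in((-.13,-.23,.301),(-.112,-.23,.29),(-.081,-.23,.29),(-.05,-.23,.29),(0,-.18,.29),(0,-.13,.29)): cv2.circle(im,f(W(*X)),3,(0,255,255),-1)
cv2.imwrite("pics/ov3.png",im[110*7:110*7+600,250*7:250*7+700])
E
```

```text
t 9.7 tcp [ 0.5157 -0.103   0.2876] xang 10.6 stand xy mm [-175.4 -231.1] F [-0.33 -0.72 -1.96] open 0.0468 rot [ 0.000e+00  9.957e-01  9.230e-02 -1.000e-04]
```

View pics/ov3.png

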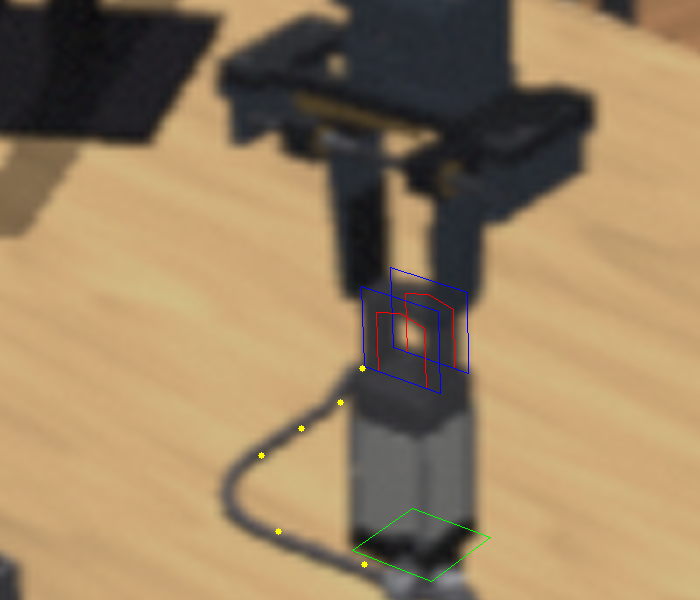

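The overlay from the arm pose and the rail model are both about 1 px to the right of what the image shows. They agree with each other, so the opening is in line with the tip at (355,372). I'll thread slowly.

arm_command(steps="0 0.5 -0.1 0 0;0 0.7 0 0 0;0 0.7 0 0 0;0 0.7 0 0 0;0 0.7 0 0 0;0 0.7 0 0 0;0 0.7 0 0 0;0 0.7 0 0 0;0 0.4 0 0 0;0 0 0 0 0;0 0 0 0 0")

```text
t: 10.8
tool_pos: [0.5726, -0.0906, 0.2876]
tool_rot: [-0.0, 0.996, 0.093, -0.0]
contact_force: [0.1, 0.2, -3.1]
opening: 0.0467
```

```bash
python3 - <<'E'
from st import *
for n in("scene",):
    p,d=get_image(n); p=p[:,:,::-1]
    crop(p,250,110,100,85,7,"pics/scene4.png")
E
```

```text
t 10.8 tcp [ 0.5726 -0.0906  0.2876] xang 10.65 stand xy mm [-117.2 -229.7] F [ 0.13  0.24 -3.09] open 0.0467 rot [-0.000e+00  9.957e-01  9.280e-02 -1.000e-04]
```

View pics/scene4.png

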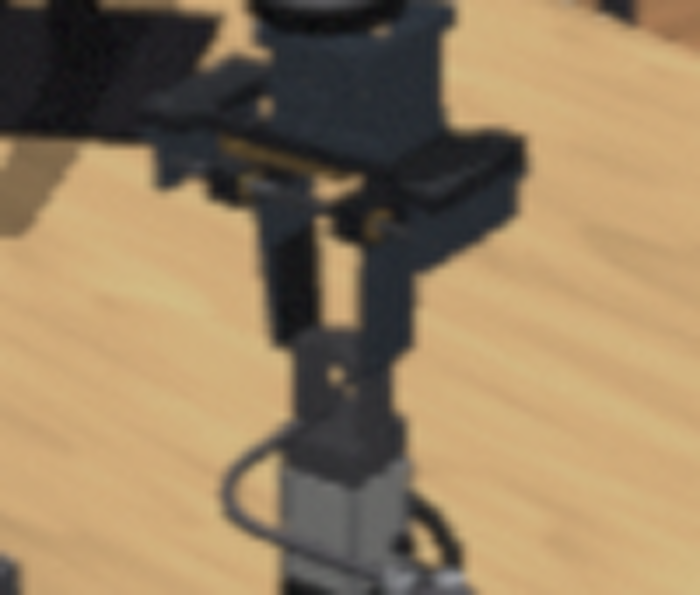

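arm_command(steps="0 0.5 0 0 0;0 0.6 0 0 0;0 0.6 0 0 0;0 0.6 0 0 0;0 0.6 0 0 0;0 0.4 0 0 0;0 0 0 0 0;0 0 0 0 0;0 0 0 0 0")

```text
t: 11.75
tool_pos: [0.605, -0.0845, 0.2876]
tool_rot: [-0.0, 0.996, 0.093, -0.0]
contact_force: [0.2, -0.5, -2.9]
opening: 0.0469
```

```bash
python3 - <<'E'
from st import *
for n in("scene",):
    p,d=get_image(n); p=p[:,:,::-1]
    crop(p,250,110,100,85,7,"pics/scene5.png")
E
```

```text
t 11.75 tcp [ 0.605  -0.0845  0.2876] xang 10.65 stand xy mm [ -84.3 -229.8] F [ 0.24 -0.51 -2.91] open 0.0469 rot [-0.000e+00  9.957e-01  9.280e-02 -1.000e-04]
```

View pics/scene5.png

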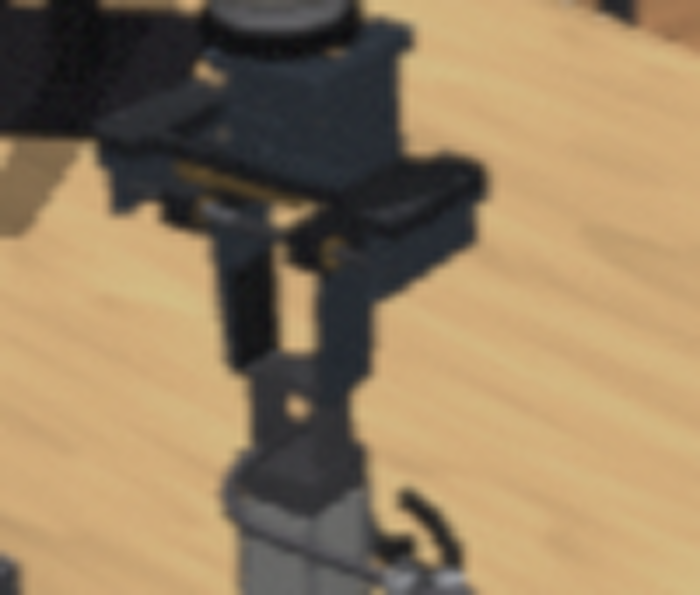

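The rod is inside the opening and there is no side force. Next I'll lower gently onto the rod.

arm_command(steps="0 0 0 0.5 0;0 0 0 0.5 0;0 0 0 0.4 0;0 0 0 0.2 0;0 0 0 0 0;0 0 0 0 0")

```text
t: 12.4
tool_pos: [0.6052, -0.0845, 0.2717]
tool_rot: [-0.0, 0.996, 0.093, -0.0]
contact_force: [-0.0, 0.3, -3.2]
opening: 0.0469
```

arm_command(steps="0 0 0 0.2 0;0 0 0 0.2 0;0 0 0 0 0;0 0 0 0 0")

```text
t: 12.8
tool_pos: [0.6052, -0.0845, 0.2676]
tool_rot: [0.0, 0.996, 0.093, -0.0]
contact_force: [-0.0, 1.6, -2.5]
opening: 0.0466
```

arm_command(steps="0 0 0 0.2 0;0 0 0 0.2 0;0 0 0 0 0;0 0 0 0 0")

```text
t: 13.2
tool_pos: [0.6053, -0.0846, 0.2637]
tool_rot: [0.0, 0.996, 0.093, 0.0]
contact_force: [0.3, -0.1, -0.5]
opening: 0.0469
```

arm_command(steps="0 0 0 0.2 0;0 0 0 0.1 0;0 0 0 0 0;0 0 0 0 0")

```text
t: 13.6
tool_pos: [0.6053, -0.0846, 0.2609]
tool_rot: [0.0, 0.996, 0.093, 0.0]
contact_force: [-0.1, -0.2, 2.4]
opening: 0.0468
```

Contact was at TCP z of about 0.265 m and the bearing force is now about 5 N. Now for the tug proper.

arm_command(steps="0 0 0 0.2 0;0 0 0 0.2 0;0 0 0 0.1 0;0 0 0 0 0;0 0 0 0 0;0 0 0 0 0;0 0 0 0 0")

```text
t: 14.3
tool_pos: [0.6054, -0.0845, 0.2562]
tool_rot: [0.0, 0.996, 0.093, 0.0]
contact_force: [-2.8, 0.6, 8.3]
opening: 0.0471
```

The tug held at about 8 N plus the weight. I'll ease off until the rail carries just the weight, check, then open.

arm_command(steps="0 0 0 0 0;0 0 0 -0.2 0;0 0 0 -0.2 0;0 0 0 -0.2 0;0 0 0 -0.1 0;0 0 0 0 0;0 0 0 0 0")

```text
t: 15.0
tool_pos: [0.6052, -0.0845, 0.2625]
tool_rot: [0.0, 0.996, 0.093, 0.0]
contact_force: [2.6, -0.7, 0.5]
opening: 0.0471
```

arm_command(steps="60 0 0 0 0;70 0 0 0 0;80 0 0 0 0;100 0 0 0 0;100 0 0 0 0;100 0 0 0 0;100 0 0 0 0;100 0 0 0 0;100 0 0 0 0;100 0 0 0 0")

```text
t: 16.0
tool_pos: [0.6052, -0.0845, 0.2626]
tool_rot: [-0.0, 0.996, 0.093, -0.0]
contact_force: [-0.1, 0.0, -0.0]
opening: 0.0913
```

```bash
python3 - <<'E'
from st import *
for n in("scene",):
    p,d=get_image(n); p=p[:,:,::-1]
    crop(p,250,110,100,85,7,"pics/scene6.png")
E
```

```text
t 16.0 tcp [ 0.6052 -0.0845  0.2626] xang 10.65 stand xy mm [ -84.1 -229.9] F [-0.11  0.03 -0.03] open 0.0913 rot [-0.      0.9957  0.0928 -0.    ]
```

View pics/scene6.png

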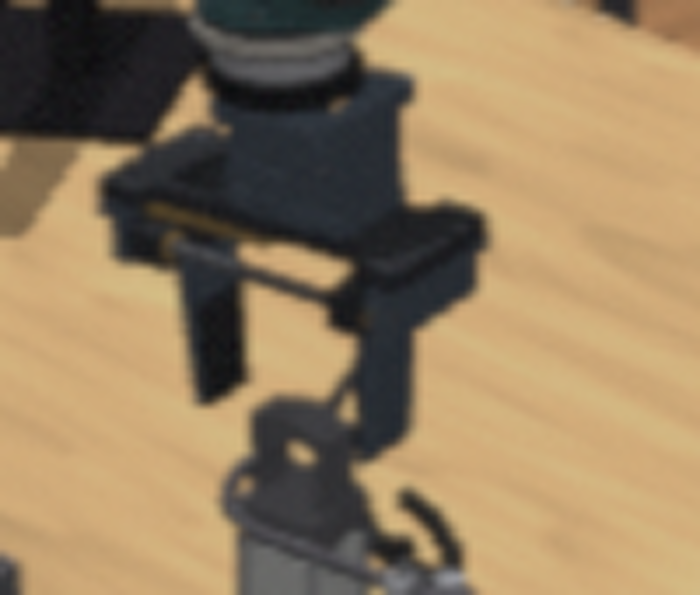

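The light hangs on its own (crop (290,450)), with the rod through the loop, the fingers wide of it and zero force. I'll re-grip lightly and run it along the rail with almost no vertical load.

arm_command(steps="0 0 0 0 0;0 0 0 0 0;0 0 0 0 0;0 0 0 0 0;0 0 0 0 0;0 0 0 0 0;0 0 0 0 0;0 0 0 -0.1 0;0 0 0 -0.1 0;0 0.4 0 0 0;0 0.5 0 0 0;0 0.5 0 0 0;0 0.5 0 0 0;0 0.5 0 0 0;0 0.5 0 0 0;0 0.4 0 0 0;0 0 0 0 0;0 0 0 0 0")

```text
t: 17.85
tool_pos: [0.6376, -0.0784, 0.2645]
tool_rot: [-0.0, 0.996, 0.093, -0.0]
contact_force: [0.4, 0.5, -2.2]
opening: 0.0471
```

```bash
python3 - <<'E'
from st import *
go(-.05,-.23)
E
```

```text
t 17.85 tcp [ 0.6376 -0.0784  0.2645] xang 10.65 stand xy mm [ -51.1 -230. ] F [ 0.41  0.51 -2.21] open 0.0471 rot [-0.000e+00  9.957e-01  9.280e-02 -1.000e-04]
to -0.05 -0.23 tool cm [ 0.11 -0.  ]
```

Now the first half of the bend, ten rows of 4.5°.

arm_command(steps="0 0.1 0 0 0;0 0.39 -0.015 0 -4.5;0 0.39 -0.015 0 -4.5;0 0.39 -0.015 0 -4.5;0 0.39 -0.015 0 -4.5;0 0.39 -0.015 0 -4.5;0 0.39 -0.015 0 -4.5;0 0.39 -0.015 0 -4.5;0 0.39 -0.015 0 -4.5;0 0.39 -0.015 0 -4.5;0 0.39 -0.015 0 -4.5;0 0 0 0 0;0 0 0 0 0")

```text
t: 19.15
tool_pos: [0.6703, -0.0575, 0.2646]
tool_rot: [0.0, 0.885, 0.466, -0.0]
contact_force: [-0.6, -0.1, -2.9]
opening: 0.047
```

```bash
python3 - <<'E'
from st import *
go(-.05+.05*np.sin(np.pi/4),-.18-.05*np.cos(np.pi/4))
E
```

```text
t 19.15 tcp [ 0.6703 -0.0575  0.2646] xang 55.52 stand xy mm [ -15.  -215.7] F [-0.55 -0.12 -2.9 ] open 0.047 rot [ 0.      0.8849  0.4658 -0.    ]
to -0.014644660940672627 -0.21535533905932738 tool cm [ 0.05 -0.  ]
```

On the path to within 0.5 mm. Now the second half.

arm_command(steps="0 0.39 -0.015 0 -4.5;0 0.39 -0.015 0 -4.5;0 0.39 -0.015 0 -4.5;0 0.39 -0.015 0 -4.5;0 0.39 -0.015 0 -4.5;0 0.39 -0.015 0 -4.5;0 0.39 -0.015 0 -4.5;0 0.39 -0.015 0 -4.5;0 0.39 -0.015 0 -4.5;0 0.39 -0.015 0 -4.5;0 0 0 0 0;0 0 0 0 0")

```text
t: 20.35
tool_pos: [0.6782, -0.0205, 0.2647]
tool_rot: [0.0, 0.64, 0.769, -0.0]
contact_force: [1.1, 0.1, -3.0]
opening: 0.0466
```

```bash
python3 - <<'E'
from st import *
go(0,-.135);go(0,-.117)
for n in("scene","top"):
    p,d=get_image(n); p=p[:,:,::-1]
    crop(p,*((250,110) if n=="scene" else (250,90)),100,85,7,f"pics/{n}7.png")
E
```

```text
t 20.35 tcp [ 0.6782 -0.0205  0.2647] xang 100.45 stand xy mm [  -0.2 -180.8] F [ 1.08  0.13 -3.04] open 0.0466 rot [ 0.      0.6398  0.7686 -0.    ]
to 0 -0.135 tool cm [ 4.58 -0.02]
to 0 -0.117 tool cm [ 6.38 -0.03]
```

View pics/scene7.png

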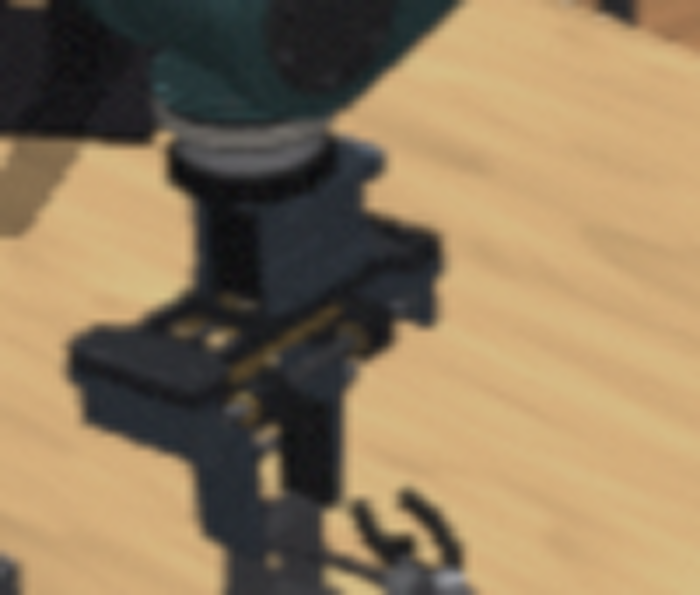

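arm_command(steps="0 0.5 0 0 0;0 0.7 0 0 0;0 0.7 0 0 0;0 0.7 0 0 0;0 0.7 0 0 0;0 0.6 0 0 0;0 0.5 0 0 0;0 0.3 0 0 0;0 0.3 0 0 0;0 0 0 0 0;0 0 0 0 0")

```text
t: 21.55
tool_pos: [0.6691, 0.0288, 0.2646]
tool_rot: [0.0, 0.638, 0.77, -0.0]
contact_force: [0.2, 0.5, -1.6]
opening: 0.0471
```

```bash
python3 - <<'E'
from st import *
go(0,-.117)
for n in("scene",):
    p,d=get_image(n); p=p[:,:,::-1]
    crop(p,250,120,100,85,7,f"pics/{n}8.png")
E
```

```text
t 21.55 tcp [0.6691 0.0288 0.2646] xang 100.65 stand xy mm [ 1.000e-01 -1.307e+02] F [ 0.24  0.51 -1.62] open 0.0471 rot [ 0.      0.6385  0.7697 -0.    ]
to 0 -0.117 tool cm [ 1.37 -0.02]
```

View pics/scene8.png

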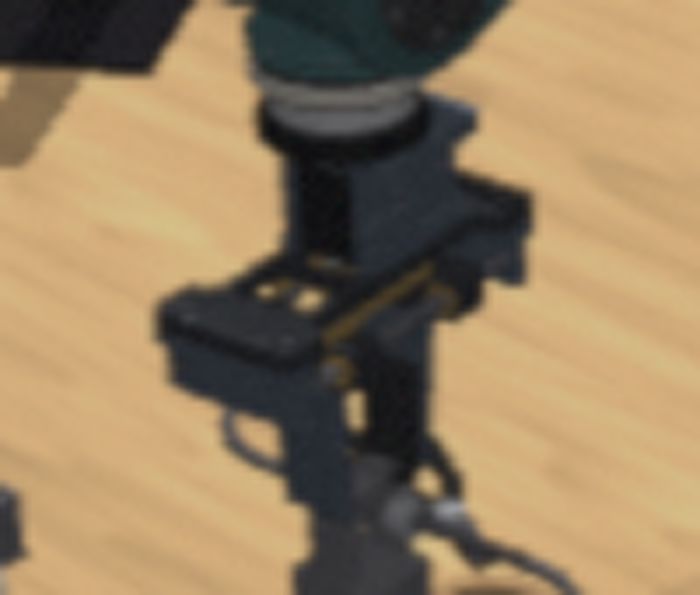

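arm_command(steps="0 0.3 0 0 0;0 0.3 0 0 0;0 0.2 0 0 0;0 0.2 0 0 0;0 0 0 0 0;0 0 0 0 0")

```text
t: 22.2
tool_pos: [0.6674, 0.038, 0.2648]
tool_rot: [0.001, 0.638, 0.77, -0.0]
contact_force: [1.3, -5.9, -1.4]
opening: 0.0469
```

arm_command(steps="0 0.15 0 0 0;0 0.15 0 0 0;0 0 0 0 0;0 0 0 0 0")

```text
t: 22.6
tool_pos: [0.6674, 0.0384, 0.265]
tool_rot: [0.002, 0.638, 0.77, -0.002]
contact_force: [3.9, -24.1, -2.4]
opening: 0.047
```

The −24 N along the rail means it is up against something, most likely the collar. I'll back off to remove the preload and look before releasing.

arm_command(steps="0 -0.15 0 0 0;0 -0.15 0 0 0;0 0 0 0 0;0 0 0 0 0")

```text
t: 23.0
tool_pos: [0.6674, 0.0381, 0.2647]
tool_rot: [0.001, 0.638, 0.77, -0.0]
contact_force: [0.8, -8.0, -1.9]
opening: 0.047
```

```bash
python3 - <<'E'
from st import *
go(0,-.117)
for n in("scene","top"):
    p,d=get_image(n); p=p[:,:,::-1]
    crop(p,*((270,140) if n=="scene" else (255,100)),80,75,8,f"pics/{n}9.png")
E
```

```text
t 23.0 tcp [0.6674 0.0381 0.2647] xang 100.65 stand xy mm [   0.2 -121.3] F [ 0.79 -8.03 -1.95] open 0.047 rot [ 6.000e-04  6.384e-01  7.697e-01 -4.000e-04]
to 0 -0.117 tool cm [ 0.43 -0.02]
```

View pics/scene9.png

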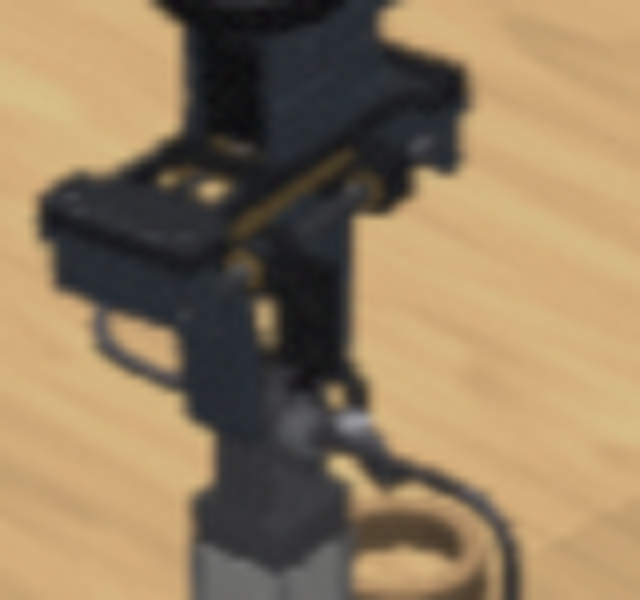

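View pics/top9.png

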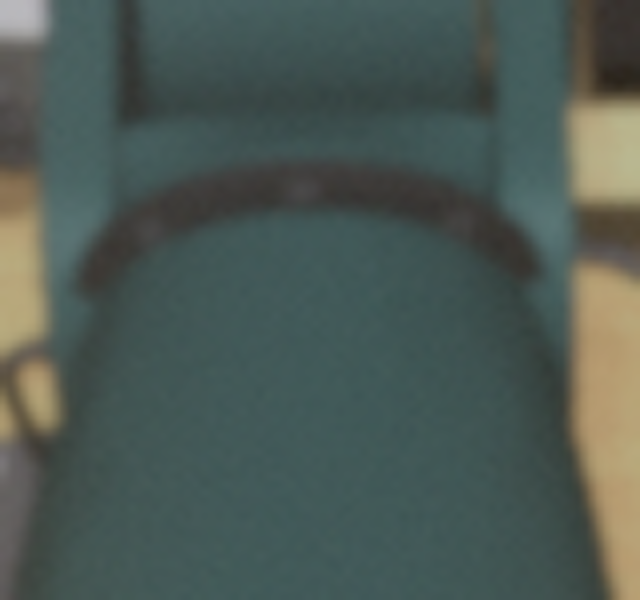

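In the scene crop the collar ring at (300,420) sits right against the loop. I'll take off the remaining push and set the weight on the rail.

arm_command(steps="0 -0.05 0 0 0;0 0 0 0.1 0;0 0 0 0 0;0 0 0 0 0")

```text
t: 23.5
tool_pos: [0.6675, 0.038, 0.2641]
tool_rot: [0.0, 0.638, 0.77, -0.0]
contact_force: [0.3, -4.8, 0.6]
opening: 0.047
```

arm_command(steps="0 -0.02 0 0.05 0;0 0 0 0 0;0 0 0 0 0;0 0 0 0 0")

```text
t: 23.9
tool_pos: [0.6675, 0.038, 0.2635]
tool_rot: [0.0, 0.638, 0.77, 0.0]
contact_force: [-1.6, -4.7, 4.1]
opening: 0.0469
```

arm_command(steps="0 -0.03 0 -0.06 0;0 0 0 0 0;0 0 0 0 0;0 0 0 0 0")

```text
t: 24.3
tool_pos: [0.6675, 0.0379, 0.2638]
tool_rot: [0.0, 0.638, 0.77, 0.0]
contact_force: [0.4, -1.3, 2.8]
opening: 0.0465
```

arm_command(steps="55 0 0 0 0;60 0 0 0 0;70 0 0 0 0;80 0 0 0 0;100 0 0 0 0;100 0 0 0 0;100 0 0 0 0;100 0 0 0 0;100 0 0 0 0;100 0 0 0 0;100 0 0 0 0")

```text
t: 25.4
tool_pos: [0.6674, 0.0377, 0.2637]
tool_rot: [0.0, 0.638, 0.77, 0.0]
contact_force: [-0.4, -0.4, 1.1]
opening: 0.0912
```

```bash
python3 - <<'E'
from st import *
p,d=get_image("scene"); crop(p[:,:,::-1],270,140,80,75,8,"pics/scene10.png")
E
```

```text
t 25.4 tcp [0.6674 0.0377 0.2637] xang 100.65 stand xy mm [   0.2 -121.6] F [-0.39 -0.44  1.06] open 0.0912 rot [0.     0.6384 0.7697 0.    ]
```

View pics/scene10.png

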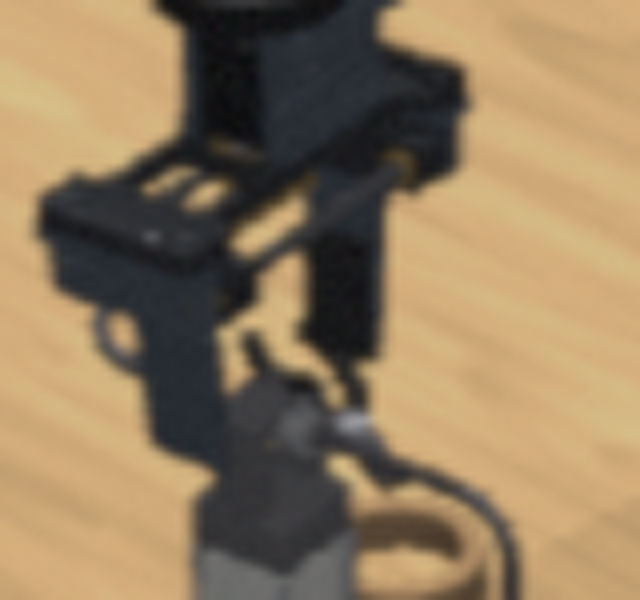

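arm_command(steps="100 0 0 -0.5 0;100 0 0 -1 0;100 0 0 -2 0;100 0 0 -3 0;100 0 0 -3 0;100 0 0 -4 0;100 0 0 -3 0;100 2 -1 0 0;100 4 -1.5 0 0;100 4 -1.5 0 0;100 4 -1.5 0 0;100 4 -1.5 0 0;100 4 -1.5 0 0;100 4 -1.5 0 0;100 4 -1.5 0 0;100 2 0 0 0;100 0 0 0 0;100 0 0 0 0")

```text
t: 27.25
tool_pos: [0.4948, 0.331, 0.4287]
tool_rot: [0.0, 0.638, 0.77, -0.0]
contact_force: [0.8, 1.2, 0.7]
opening: 0.0911
```

```bash
python3 - <<'E'
from st import *
for n in("scene","top"):
    p,d=get_image(n); p=p[:,:,::-1]; np.save(f"pics/{n}11d.npy",d); cv2.imwrite(f"pics/{n}11f.png",p)
    crop(p,*((260,150) if n=="scene" else (250,110)),100,75,8,f"pics/{n}11.png")
E
```

```text
t 27.25 tcp [0.4948 0.331  0.4287] xang 100.7 stand xy mm [-113.8  199. ] F [0.76 1.25 0.67] open 0.0911 rot [ 0.000e+00  6.381e-01  7.700e-01 -1.000e-04]
```

View pics/scene11.png

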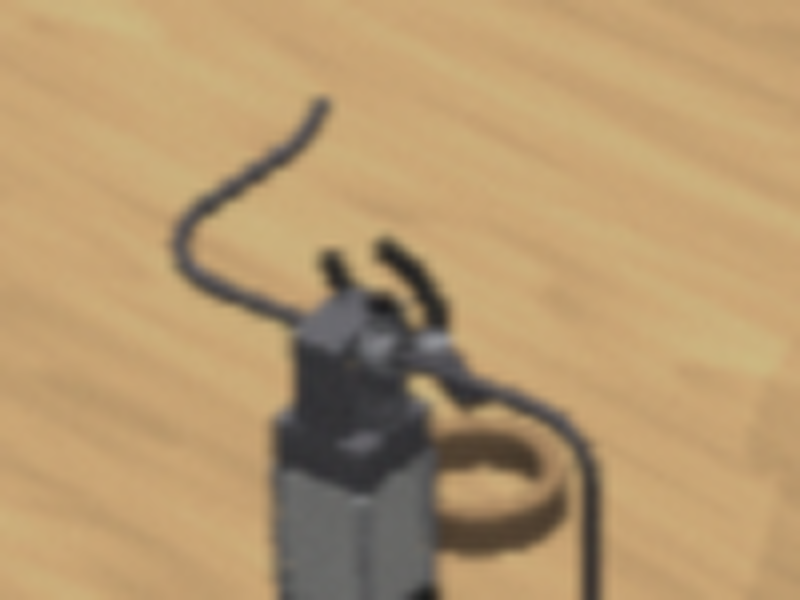

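View pics/top11.png

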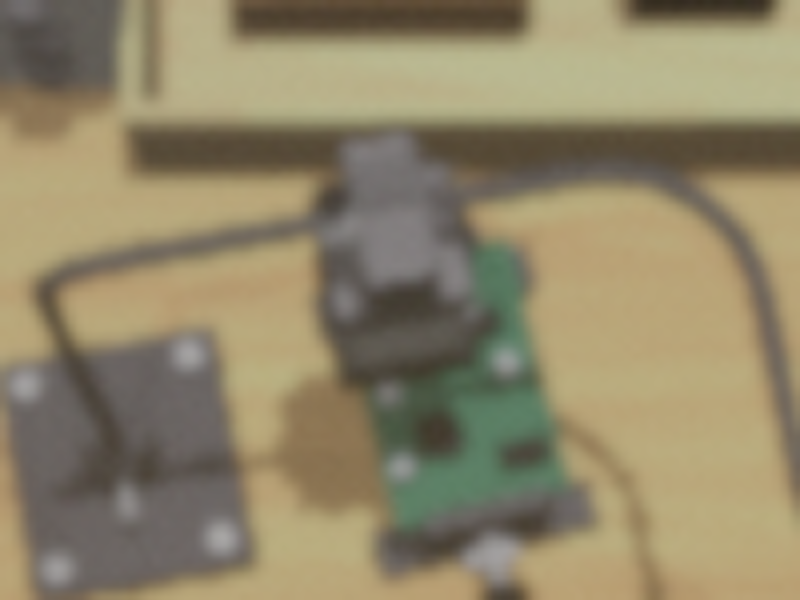

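The light hangs at the collar: its thumbscrew shows at (325,195), touching the loop at (380,165) in the top crop. I'll measure it.

```bash
python3 - <<'E'
from st import *
d=np.load("pics/top11d.npy"); P=pts("top",d); d0=np.load("pics/top0d.npy"); P0=pts("top",d0)
L=P.reshape(-1,3); q=L[:,:2]-O; a,b=q@ex,q@ey; z=L[:,2]
k=(abs(a)<.05)&(b<-.08)&(b>-.16)&(z>.297)&(z<.33)
kk=k&(abs(a)>.008)
print("loop top",kk.sum(),"x",a[kk].min(),a[kk].max(),"y",np.percentile(b[kk],[2,50,98]),"z med",np.median(z[kk]))
k=(abs(a)<.05)&(b<-.06)&(b>-.18)&(z>.22)&(z<.275); print("cap",a[k].mean(),b[k].min(),b[k].max(),np.median(z[k]))
L=P0.reshape(-1,3); q=L[:,:2]-O; a,b=q@ex,q@ey; z=L[:,2]
k=(abs(a)<.02)&(b<-.07)&(b>-.13)&(z>.296)&(z<.35); print("collar before y",np.percentile(b[k],[0,50,100]),k.sum())
k=(abs(a)<.02)&(b<-.07)&(b>-.13)&(z>.28)&(z<.35)&(abs(a)>.0055); print("collar sides y",np.percentile(b[k],[0,5,50,95,100]),k.sum())
for n in("scene","top"): 
    A=cv2.imread(f"pics/{n}0.png").astype(int);B=cv2.imread(f"pics/{n}11f.png").astype(int)
    m=((abs(A-B).max(2)>45)*255).astype(np.uint8); m=cv2.morphologyEx(m,cv2.MORPH_OPEN,np.ones((3,3)))
    c,_,s,_=cv2.connectedComponentsWithStats(m)[0:4]; print(n,[list(map(int,r)) for r in s[1:] if r[4]>15])
E
```

```text
t 27.35 tcp [0.4954 0.3302 0.4288] xang 100.61 stand xy mm [-113.3  198.2] F [-0.28 -0.01  0.23] open 0.0914 rot [ 1.000e-04  6.387e-01  7.695e-01 -1.000e-04]
loop top 88 x -0.024685453255013378 0.022446835056092365 y [-0.12953178 -0.11802255 -0.10681878] z med 0.29988277704843946
cap -0.011813766416043483 -0.14372823361148507 -0.09283095803037955 0.25466573939743303
collar before y [-0.12309545 -0.09912155 -0.07880975] 34
collar sides y [-0.10397359 -0.10375065 -0.09867236 -0.09565212 -0.09543223] 10
scene [[429, 0, 31, 8, 187], [506, 0, 37, 17, 466], [411, 18, 16, 28, 320], [428, 24, 15, 7, 76], [448, 30, 8, 25, 147], [502, 31, 56, 20, 646], [412, 44, 34, 12, 312], [531, 53, 10, 11, 74], [494, 57, 9, 23, 124], [513, 73, 34, 18, 336], [567, 76, 9, 13, 72], [561, 88, 21, 17, 199], [392, 107, 8, 9, 59], [387, 111, 4, 17, 56], [413, 111, 7, 7, 35], [574, 111, 8, 15, 70], [445, 127, 38, 19, 541], [391, 135, 8, 8, 32], [424, 148, 6, 3, 18], [545, 160, 71, 81, 2401], [442, 168, 48, 21, 404], [290, 179, 10, 8, 61], [290, 189, 25, 44, 458], [416, 191, 55, 64, 1974], [458, 190, 136, 116, 4355], [304, 196, 10, 16, 119], [295, 199, 6, 9, 39], [316, 260, 5, 4, 19], [311, 265, 5, 5, 24], [405, 269, 44, 30, 597]]
top [[45, 120, 228, 280, 29394], [293, 127, 9, 5, 38], [160, 166, 4, 5, 18], [368, 204, 28, 24, 449], [85, 211, 14, 12, 106], [0, 311, 120, 89, 7113], [353, 369, 7, 7, 36], [360, 391, 8, 9, 47], [351, 392, 6, 8, 37]]
```

View pics/top11f.png

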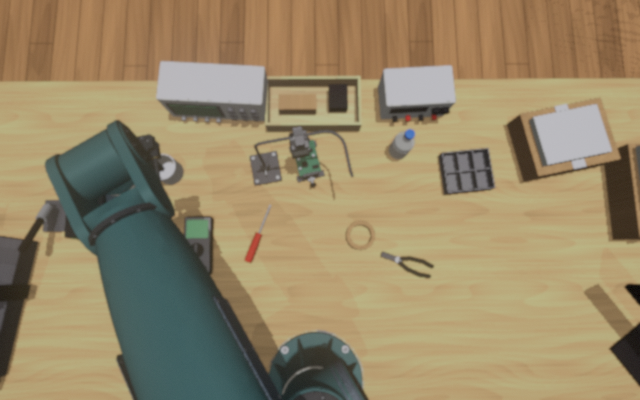

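```bash
python3 -c "
from rig import *
print(finish_job())"
```

```text
the job is handed in; nothing more can be done
None
```

The work light is hanging against the stop collar over the board, and I handed the job in at about 27 s of the 61 s allowed. `finish_job()` reports no verdict, so the results below are my own checks.

**What I did**
- I gripped the light by its loop and threaded it over the rail tip onto the near run.
- Before letting go I tugged it down, reading about 8 N on the gripper. With the light's own weight that is about 11 N bearing on the rail.
- I opened the gripper and the light hung by itself, with a force reading of about 0 N.
- I then re-gripped it, guided it round the bend to the collar, let it settle, released it and moved the arm clear.

**What the last checks showed**
- **Position:** the middle of the loop is 13 mm from the collar face; 12 mm is touching and 22 mm is the limit. Sideways, the loop is within about 1 mm of the rod.
- **Upright:** in depth the cap and loop centres agree along the rail. I took only one set of pictures after release, so rest was not measured by comparing frames. I saw no sign of swinging.
- **Other things on the bench:** the bottle, tape, screwdriver, pliers and tray look unmoved. The mug and meter were partly hidden by the arm, but nothing had been carried near them.

**What was less clean**
- **Force at the collar:** the push peaked at about 24 N along the rail before I backed off.
- **Collar position:** contact came about 4 mm earlier than the arm pose predicted.
- **Cameras:** the scene view was about 1 px off the top view, roughly 3 mm. It affected the rail and the light alike, so it did not matter for threading.

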